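Dock the ceramic candle box on the chest's key

TASK

Pick up the thin blue ceramic candle box and stand it on the grey sprung pad of the pine chest's lid, lengthwise along and centred across the lid, with the groove under the box fitted over the orange key so that the box sits flat on the pad and cannot slide; then let go. The key is clamped somewhere along its slot and its place is not reported, so look or feel for it, and be gentle throughout: squeeze the box with less than 15 N per finger, do not push on the chest or key with 20 N or more, set the box down with less than 15 N and never drop it, keep it upright and leave the other things alone.

Things in the scene. Friction and masses are not known exactly. Their poses are not given: they have to be found in the camera images.
- box_centre (a point): Centre (half-way up, 37.5 mm above the flat underside) of the loose blue ceramic candle box: open top, 60 mm wide along x, 150 mm long along y, 75 mm tall along z (up), walls 4 mm, candles lying inside; 0.22 to 0.45 kg. Stands on the sill. Pads hold it with 10 to 12 N each; each finger must push under 15 N (30 N added up).
- box_groove (a point): Middle of the groove in the candle box's underside, level with that underside; axes as the box. The groove is straight, runs along x across the whole width of the box, is 17 mm wide (along y) and 15 mm deep, and lies half-way along the box, so either end of the box may point either way.
- chest: Fixed pine chest, 150 mm (x) by 240 mm (y), 100 mm tall with its lid and pad; origin under its centre, z up. A pull-out tray with two brass knobs shows on its -x side. Lid and tray stay shut. The arm may push on chest, pad or key with under 20 N, the box with under 15 N.
- chest_top (a point): Centre of the flat top of the grey sprung pad on the lid (146 mm along x, 236 mm along y); pressed, it sinks 1 mm per 2.5 N, at most 5 mm. A dark flush slot runs along y at x = 0; on it stands a hard orange key: 44 mm along x, 12 mm along y, 12 mm tall. Its y, from -35 to +35 mm, is not reported; it is clamped fast. Hit it sideways at 15 mm/s or less.
- menorah: Folding steel menorah, loose, about 70 x 240 x 200 mm tall, on a flat 70 x 160 mm foot; origin under the centre of the foot. Bystander.
- jar: Green glass jar with a wooden lid, loose, 80 mm across, 130 mm tall; origin under its centre. Bystander.
- dreidel: Wooden dreidel lying on its side, loose, about 98 mm long along x, 40 mm high; origin under the middle of its square body. Bystander.
- lighter: Long grey plastic lighter lying flat, loose, 165 mm long along x, 22 mm wide, 23 mm high; origin under the end of the grey handle where the steel nozzle begins. Bystander.
- matchbox: Cardboard matchbox lying flat, loose, 65 x 110 x 22 mm; origin under its centre. Bystander.

How it is judged:
At the end, for the whole second after the job is handed in: The candle box stands released and still, groove over the key, flat on the pad (centre 33 to 40.5 mm above the unloaded pad top, tilt under 0.04 rad), lengthwise along the lid within 0.2 rad, within 18 mm of the slot across it and within 42 mm of the lid centre along it (x of box_centre in the frame of chest_top between -0.018 and 0.018 m and y of box_centre in the frame of chest_top between -0.042 and 0.042 m and z of box_centre in the frame of chest_top between 0.033 and 0.0405 m and angle between box_centre's own z axis and vertical below 0.04 rad and angle between the y axis of box_centre and the y axis of chest_top, either way round below 0.2 rad and linear speed of candle_box below 0.01 m/s); the robot touches nothing.
It fails at once if the candle box is squeezed by the fingers with 30 N or more (contact force between the fingers and candle_box above 30 N).
It fails at once if the robot pushes the chest, its pad or key with 20 N or more (contact force between any of the fingers, the arm and chest above 20 N).
It fails at once if the candle box meets the chest, its pad or key with 15 N or more (contact force between candle_box and chest above 15 N).
It fails at once if the candle box is tipped by more than 0.35 rad, or dropped (falls faster than 0.3 m/s while no finger touches it) (angle between box_centre's own z axis and vertical above 0.35 rad or (contact force between the fingers and candle_box below 0.05 N and linear speed of candle_box above 0.3 m/s)).
It fails at once if the menorah, jar, dreidel, lighter or matchbox is moved more than 30 mm (distance of any of menorah, jar, dreidel, lighter, matchbox from where it was at the start of the episode above 0.03 m).
It also fails if it takes over 70 s, if anything falls off the work surface, if the arm or the gripper's body presses on something with over 40 N, if the wrist force passes 120 N, or if a joint passes its speed limit or range.

ROBOT

A 6-joint arm with a two-finger parallel gripper is mounted at the origin on the work surface. World frame = base frame: x ahead of the robot, y to its left, z up, the work surface at z = 0. Lengths are in m, angles in rad, forces in N, time in s.
With the tool pointing down it reaches from about 0.35 to 0.85 m from the base axis. Payload 8.1 kg.
Tool frame: the origin (TCP) lies midway between the tips of the shut fingers; the grasp point (between the pads) lies 19 mm behind it; z points along the fingers, y is the direction in which the jaws open and shut (so a half turn about z gives the same grasp; the last joint's range is limited). The gripper opens to 93 mm and grips with 3 to 60 N. Pads are 15 mm wide; open, the fingers measure 128 mm over their backs; the gripper's body (75 mm by 188 mm) begins 65 mm behind the grasp point.
Start: joints at [1.154, 0.13, 1.488, -0, 1.523, -0.085], TCP at [0.195, 0.567, 0.219] pointing down, gripper open.
Joint ranges: [-2.96, 2.96], [-0.89, 2.26], [0.02, 2.5], [-1.34, 4.48], [0, 2.73], [-2.66, 2.66]. Speed limits (rad/s): [2.39, 2.39, 2.79, 3.14, 3.14, 3.14].

INTERFACE

Orientations are given as a rotation vector (axis times angle).
In Python, from station import bot gives the robot as it stands. The module is installed in compiled form; this text tells all that it offers.
- The arm moves only by the tool drive_tool, never from a script. Its argument "steps" is a list of rows, each a list of 7 numbers: the shift along the tool's x, y, z in mm, then the turn, a rotation vector about the tool's x, y, z in degrees, then the opening, from 0 (shut) to 1 (fully open). A call has 1 to 20 rows; each row is the pose to reach, as a shift and turn from the pose commanded when the call began, along the tool's axes at that moment; what a row does not reach only later rows make up. A row lasts 1/8 s, in which the tool goes at most 62.5 mm and 10.7 degrees, less where a joint would pass 70% of its speed; a pose out of reach is approached as far as the arm can. A call with a gripper value outside its range is refused whole. The fingers move at their own pace and stop on an object; "force" is the grip in N (left out, the last holds). Time passes only in rows, so rows that repeat a pose let the fingers close. It gives the time, the measured TCP pose, the force and the opening at its end, in the units of the state.
- bot.observe(): the state, without advancing time (a new reading comes with each control period).
- bot.capture(name): name is "scene" or "top" or "wrist"; returns a dict with "image" (384x512x3 uint8, red, green, blue), "z_map" (384x512 float32, m along the optical axis (not along the pixel's ray), 0 where there is no reading), "vfov" (degrees; the focal length in pixels is half the picture's height over the tangent of half this angle, whatever the lens; pixels are square), "cx", "cy" (the principal point, pixels), "xyz" and "orientation" of the camera in the world; the wrist camera has in their place "hand_eye" (4x4, takes a point from camera to tool coordinates, whose origin is the TCP and whose axes are the flange's). Camera axes: x right, y down, z forward; pixel columns grow to the right and rows downward; lengths in m; the calibration is good to about 2 mm. A picture is of the moment at which its call begins: read the wrist's pose just before it.
- bot.hand_in(): hands the job in, once; it reports no verdict.
Trained networks look in a picture, given as the dict that the camera call returned (one of the last four; its "shot" number tells which), for a name from the list of things; names that differ only in an ending like _2 or _b are one class to them, and where a whole thing is asked for, a point or a joint stands for the part that bears it (a point fixed in the world has none). Each returns a list of dicts, best first, with "score" (0 to 1); they miss things now and then, are a little off and sometimes report something else, mostly with a low value. They report only what shows in the picture. A call takes as long as a camera call.
- bot.trace(picture, thing): "region" (384x512 bool, what is visible of it) and "at" ([row, column] in pixels, amid what is visible of it).
- bot.mark_of(picture, thing): "at" ([row, column] in pixels: a listed point, or the origin of a listed thing).
The state is a dict: "time": time; "joints": joint angles; "joint_vel": joint speeds; "joint_efforts": joint torques, N m; "tcp_pos": TCP position; "ee_rot": TCP orientation; "contact_force": force on the tool from outside, world axes, zero at the start; "torque": the same for the moment, N m; "opening": finger opening in m.
Only numpy, scipy, OpenCV 4.12 (cv2) and the standard library are available. Lean on these libraries where they do the work, as an engineer would, in place of code of your own. Each camera call takes 0.05 s, during which the arm holds its last target.

## Working session

There is one attempt and no reset: what is moved stays moved. The work goes in short steps, Python scripts to look and compute and a tool call to move; the robot and the scene stay as the last step left them, time stands still between calls to the robot, and variables do not carry over. Pictures are saved under pics/ and viewed, and the job is handed in when it is done.

Besides the shell and the picture viewer there is one more tool, called as name(argument=value, ...) on one line, values as JSON. drive_tool: Moves the arm, as the interface text tells. Its arguments: {"type":"object","properties":{"steps":{"type":"array","items":{"type":"array","items":{"type":"number"}}},"force":{"type":"number"}},"required":["steps"]}

```bash
ls; mkdir -p pics
cat > h.py <<'E'
import numpy as np, cv2
from scipy.spatial.transform import Rotation as R
from station import bot
def K(p):
    f=p["image"].shape[0]/2/np.tan(np.radians(p["vfov"])/2); return f,p["cx"],p["cy"]
def campose(p,st=None):
    if "hand_eye" in p:
        T=np.eye(4);T[:3,:3]=R.from_rotvec(st["ee_rot"]).as_matrix();T[:3,3]=st["tcp_pos"]
        return T@np.array(p["hand_eye"])
    T=np.eye(4);o=np.array(p["orientation"],float)
    T[:3,:3]=o if o.shape==(3,3) else R.from_rotvec(o).as_matrix();T[:3,3]=p["xyz"];return T
def cloud(p,st=None):
    f,cx,cy=K(p);z=p["z_map"];r,c=np.mgrid[:z.shape[0],:z.shape[1]]
    P=np.stack([(c-cx)/f*z,(r-cy)/f*z,z],-1);T=campose(p,st)
    W=P@T[:3,:3].T+T[:3,3];W[z<=0]=np.nan;return W
def save(p,n): cv2.imwrite("pics/"+n+".png",cv2.cvtColor(p["image"],cv2.COLOR_RGB2BGR))
E
python3 - <<'E'
from h import *
s=bot.observe();print(s)
for n in("scene","top","wrist"):
    s=bot.observe();p=bot.capture(n);save(p,n+"0");W=cloud(p,s)
    np.savez("pics/"+n+"0.npz",W=W,im=p["image"])
    print(n,{k:v for k,v in p.items() if k not in("image","z_map")})
    for t in("box_centre","chest_top","chest","menorah","jar","dreidel","lighter","matchbox"):
        m=bot.mark_of(p,t)[:1];q=bot.trace(p,t)[:1]
        if m:
            r,c=np.round(m[0]["at"]).astype(int);print(t,m[0]["score"],m[0]["at"],W[min(r,383),min(c,511)].round(3),end=' ')
        if q:
            g=q[0]["region"];print("region",q[0]["score"],g.sum(),np.nanmin(W[g],0).round(3),np.nanmax(W[g],0).round(3))
E
```

```text
pics
{'time': 0.0, 'joints': array([ 1.15359486e+00,  1.31147987e-01,  1.48929264e+00,  1.17768251e-05,
        1.52297408e+00, -8.53467393e-02]), 'joint_vel': array([-5.06289760e-05,  3.76648584e-05,  1.56529800e-04, -1.07346619e-03,
        8.23797523e-06,  1.11321015e-03]), 'joint_efforts': array([-1.86893344e-04, -5.59864175e+01, -4.91740751e+01,  7.66882603e-02,
        3.60034034e-02, -1.67413727e-04]), 'tcp_pos': array([0.195192  , 0.5667624 , 0.21758797]), 'ee_rot': array([-5.18811508e-01, -3.09798539e+00,  2.76720122e-03]), 'contact_force': array([ 0.76459069,  0.5112619 , -0.1088881 ]), 'torque': array([0.01788534, 0.02503692, 0.03347381]), 'opening': 0.0932763999158195}
scene {'vfov': 55.5666134463858, 'cx': 255.57044831975276, 'cy': 190.90595029008597, 'xyz': array([ 1.35387325, -0.26392082,  0.71531064]), 'orientation': array([-1.91637189, -1.26837974,  0.65413947]), 'shot': 1}
box_centre 0.75 [191.7, 273.9] [0.546 0.12  0.039] region 0.94 1438 [ 0.388  0.046 -0.005] [0.56  0.206 0.079]
chest_top 0.62 [220.1, 131.4] [ 0.579 -0.3    0.101] region 0.88 6729 [ 0.321 -0.47  
[... 1408 characters left out ...]
   ] [0.778 0.204 0.048]
lighter 0.23 [142.9, 214.7] [0.749 0.173 0.034] region 0.82 372 [ 0.287 -0.101 -0.007] [ 0.447 -0.054  0.029]
matchbox 0.59 [131.0, 329.1] [ 0.791 -0.171  0.023] region 0.82 778 [ 0.756 -0.226  0.001] [ 0.841 -0.111  0.03 ]
wrist {'vfov': 62.790676967518465, 'cx': 251.96086066658583, 'cy': 189.53956937923158, 'hand_eye': array([[ 4.71107215e-04, -9.67914376e-01, -2.51279804e-01,
         6.86033181e-02],
       [ 9.99999889e-01,  4.58406234e-04,  1.09078318e-04,
         1.22045995e-03],
       [ 9.60975656e-06, -2.51279827e-01,  9.67914484e-01,
        -1.65701867e-01],
       [ 0.00000000e+00,  0.00000000e+00,  0.00000000e+00,
         1.00000000e+00]]), 'shot': 3}
```

View pics/top0.png

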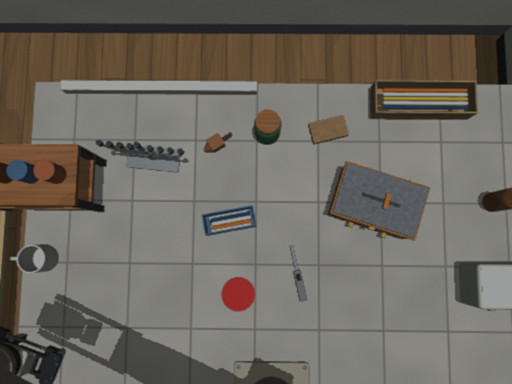

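View pics/scene0.png

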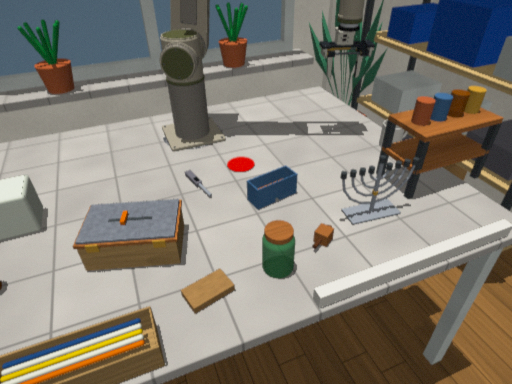

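Run:
```python
import numpy as np,cv2
for n in("top0","scene0"):
    d=np.load(f"pics/{n}.npz");W=d["W"];im=d["im"]
    h=cv2.cvtColor(im,cv2.COLOR_RGB2HSV)
    z=W[...,2]
    # box rim
    m=(z>.066)&(z<.086)&(W[...,0]>.44)&(W[...,0]<.6)&(W[...,1]>.02)&(W[...,1]<.24)
    q=W[m][:,:2].astype(np.float32);print(n,"rim",m.sum(),cv2.minAreaRect(q*1000),np.median(z[m]))
    m=(z>.092)&(z<.107)&(W[...,1]<-.12)&(W[...,0]<.72)&(W[...,0]>.42)
    q=W[m][:,:2].astype(np.float32);print("pad",m.sum(),cv2.minAreaRect(q*1000),np.median(z[m]))
    o=(h[...,0]>3)&(h[...,0]<18)&(h[...,1]>190)&(h[...,2]>120)&(W[...,1]<-.12)&(z>.09)
    print("orange",o.sum(),W[o].min(0) if o.any() else'',W[o].max(0) if o.any() else'',np.median(W[o],0) if o.any() else'')
```

```text
top0 rim 224 ((516.7883911132812, 124.81228637695312), (60.20627975463867, 149.6063232421875), 11.149681091308594) 0.07478634038183274
pad 4650 ((556.5119018554688, -412.5504150390625), (488.4812927246094, 186.15782165527344), 80.14939880371094) 0.09945201424467709
orange 2 [ 0.55380705 -0.3237056   0.10955579] [ 0.58758295 -0.30886622  0.11040092] [ 0.570695   -0.31628591  0.10997835]
scene0 rim 340 ((514.5464477539062, 124.3683853149414), (66.56114196777344, 151.60487365722656), 10.311614990234375) 0.0731484375509523
pad 3942 ((575.553466796875, -302.17755126953125), (248.343017578125, 161.17864990234375), 72.89028930664062) 0.10092969497677179
orange 62 [-0.63555734 -0.56268676  0.10542   ] [ 0.59130736 -0.30649643  0.17332809] [ 0.57263099 -0.31721312  0.11282854]
```

The top view shows the box at about (229,221), the chest at (380,201) and the orange key at (388,201), right of the lid's middle. The scene view agrees. I'll look at the chest with the wrist camera first, then at the box.

```bash
cat >> h.py <<'E'
def rel(p,yawdeg):
    """row for TCP at p, tool down, tool y axis at world yaw (deg)"""
    s=bot.observe();R0=R.from_rotvec(s["ee_rot"]).as_matrix()
    a=np.radians(yawdeg);y=np.array([np.cos(a),np.sin(a),0]);z=np.array([0,0,-1.]);x=np.cross(y,z)
    R1=np.stack([x,y,z],1)
    return ((R0.T@(np.array(p)-s["tcp_pos"]))*1000).round(1),np.degrees(R.from_matrix(R0.T@R1).as_rotvec()).round(2)
E
python3 - <<'E'
from h import *
for n in("top0","scene0"):
    d=np.load(f"pics/{n}.npz");W=d["W"];z=W[...,2]
    m=(abs(z-np.float32(.1))<.008)&(W[...,1]<-.12)&(W[...,1]>-.5)&(W[...,0]<.72)&(W[...,0]>.45)
    k=cv2.connectedComponentsWithStats(m.astype(np.uint8));i=1+k[2][1:,4].argmax();m=k[1]==i
    print(n,m.sum(),cv2.minAreaRect(W[m][:,:2].astype(np.float32)*1000),np.median(z[m]))
print(rel([.45,.13,.30],30)); print(rel([.572,-.305,.27],-16))
E
```

```text
top0 4596 ((576.378173828125, -302.43572998046875), (247.6791229248047, 160.36944580078125), 72.55206298828125) 0.09945919621628108
scene0 3947 ((575.553466796875, -302.17755126953125), (248.343017578125, 161.17864990234375), 72.89028930664062) 0.10093394599148209
(array([-383.1, -330.5,  -81.4]), array([-0.  ,  0.  , 40.99]))
(array([-640.2, -702. ,  -51.4]), array([-0.  ,  0.  , 86.99]))
```

drive_tool(steps=[[0, 0, -50, 0, 0, 0, 1], [-640, -700, -50, 0, 0, 87, 1], [-640, -700, -50, 0, 0, 87, 1], [-640, -700, -50, 0, 0, 87, 1], [-640, -700, -50, 0, 0, 87, 1], [-640, -700, -50, 0, 0, 87, 1], [-640, -700, -50, 0, 0, 87, 1], [-640, -700, -50, 0, 0, 87, 1], [-640, -700, -50, 0, 0, 87, 1], [-640, -700, -50, 0, 0, 87, 1], [-640, -700, -50, 0, 0, 87, 1], [-640, -700, -50, 0, 0, 87, 1], [-640, -700, -50, 0, 0, 87, 1], [-640, -700, -50, 0, 0, 87, 1], [-640, -700, -50, 0, 0, 87, 1], [-640, -700, -50, 0, 0, 87, 1], [-640, -700, -50, 0, 0, 87, 1], [-640, -700, -50, 0, 0, 87, 1], [-640, -700, -50, 0, 0, 87, 1], [-640, -700, -50, 0, 0, 87, 1]])

```text
time: 5.05
tcp_pos: [0.5726, -0.3017, 0.2696]
ee_rot: [2.507, 1.892, 0.001]
contact_force: [0.2, -0.6, 0.1]
opening: 0.0931
```

Run:
```python
from h import *
s=bot.observe();p=bot.capture("wrist");save(p,"wchest");W=cloud(p,s);np.savez("pics/wchest.npz",W=W,im=p["image"])
print(s["time"],s["tcp_pos"],s["ee_rot"])
m=bot.mark_of(p,"chest_top")
for q in m[:2]:
    r,c=np.round(q["at"]).astype(int);print(q["score"],q["at"],W[r,c])
z=W[...,2];print("pad z",np.nanmedian(z[150:230,200:300]))
im=p["image"].astype(int)
o=(im[...,0]>1.7*im[...,2])&(im[...,0]>110)&(z>.104)&(z<.12)
k=cv2.connectedComponentsWithStats(o.astype(np.uint8));print(k[2][1:],k[3][1:])
i=1+k[2][1:,4].argmax();o=k[1]==i
print("key",o.sum(),np.median(z[o]),cv2.minAreaRect(W[o][:,:2].astype(np.float32)*1000))
m=(z>.09)&(z<.106)
k=cv2.connectedComponentsWithStats(m.astype(np.uint8));i=1+k[2][1:,4].argmax();m=k[1]==i
print("lid",m.sum(),cv2.minAreaRect(W[m][:,:2].astype(np.float32)*1000),np.median(z[m]))
```

```text
5.05 [ 0.57261595 -0.30165889  0.26962552] [2.50685472e+00 1.89174128e+00 8.96244108e-04]
0.8 [175.8, 252.3] [ 0.57329127 -0.30335082  0.09935605]
pad z 0.09972601723974889
[[232 185  41  10 374]] [[251.89572193 189.48395722]]
key 374 0.1116161562042261 ((570.0328979492188, -315.01324462890625), (10.666749954223633, 42.8166389465332), 73.92990112304688)
lid 30922 ((575.6189575195312, -301.0982666015625), (247.9476776123047, 160.86947631835938), 72.651123046875) 0.0995371342412757
```

View pics/wchest.png

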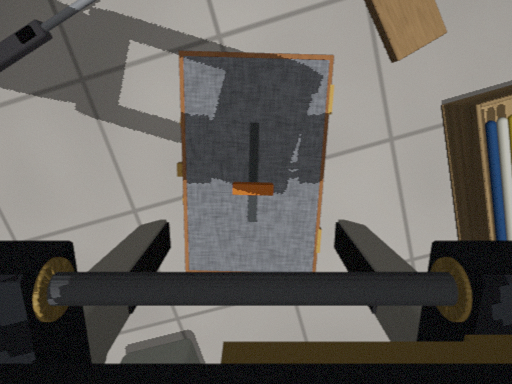

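Wrist picture: the lid fills about rows 55–270, the slot runs (254,125)–(252,220), and the key is at (252,189). I'll refine the yaw, then move to the box with the same viewing geometry so that calibration bias cancels.

Run:
```python
from h import *
d=np.load("pics/wchest.npz");W=d["W"];im=d["im"].astype(int);z=W[...,2]
sat=im.max(-1)-im.min(-1)
o=(im[...,0]>1.7*im[...,2])&(im[...,0]>100)&(z>.1)&(z<.12)
k=cv2.connectedComponentsWithStats(o.astype(np.uint8));o=k[1]==(1+k[2][1:,4].argmax())
for lo in(.104,.109,.1105):
    q=W[o&(z>lo)][:,:2]*1000
    c=q.mean(0);u,s,vt=np.linalg.svd(q-c,full_matrices=False);v=vt[0]*np.sign(vt[0,0])
    print(lo,len(q),c,"yaw",np.degrees(np.arctan2(v[1],v[0])),np.percentile((q-c)@v,[1,99]),np.percentile((q-c)@[-v[1],v[0]],[1,99]))
pad=(abs(z-.0997)<.006)&(sat<40)
L=[];Rr=[]
for r in range(70,230):
    c=np.where(pad[r])[0];c=c[(c>170)&(c<340)]
    L.append(W[r,c[0]]);Rr.append(W[r,c[-1]])
for e in(L,Rr):
    e=np.array(e)*1000
    l=cv2.fitLine(e[:,:2].astype(np.float32),cv2.DIST_HUBER,0,.01,.01).ravel();print("edge",l,np.degrees(np.arctan2(l[1],l[0]))%180-90)
L=np.array(L);Rr=np.array(Rr);M=(L+Rr)/2*1000;print("mid",np.median(M,0))
l=cv2.fitLine(M[:,:2].astype(np.float32),cv2.DIST_HUBER,0,.01,.01).ravel();v=l[:2]*np.sign(l[1]);k=np.array([570.,-315]);dd=k-l[2:]
print("key lateral from midline",dd[0]*v[1]-dd[1]*v[0])
# far edge
cols=[W[np.where(pad[:150,c])[0][0],c]*1000 for c in range(195,320)]
cols=np.array(cols);y=(cols[:,:2]-k)@v;print("top edge along from key",np.median(y))
print(rel([.5255-.01,.1235+.013,.233],11))
```

```text
0.104 416 [ 570.11764136 -314.8383679 ] yaw -17.01847374376857 [-20.33484524  21.18260764] [-5.56191782  5.55461735]
0.109 416 [ 570.11764136 -314.8383679 ] yaw -17.01847374376857 [-20.33484524  21.18260764] [-5.56191782  5.55461735]
0.1105 387 [ 570.02237872 -314.72429563] yaw -16.62584760287187 [-20.20444914  21.16861511] [-5.44863829  5.58048202]
edge [ 2.9750198e-01  9.5472121e-01  5.1533942e+02 -2.4895616e+02] -17.307625
edge [ 2.9964089e-01  9.5405203e-01  6.5134186e+02 -2.9768304e+02] -17.436043
mid [ 582.45588659 -276.23561995   99.40254615]
key lateral from midline -0.28006609842123
top edge along from key 132.20105533350434
(array([ 406. , -175.4,   36.2]), array([  0.06,   0.03, -26.94]))
```

Run:
```python
from h import *
print(rel([.5123,.1374,.233],11))
```

```text
(array([ 406. , -178.7,   36.2]), array([  0.06,   0.03, -26.94]))
```

drive_tool(steps=[[406, -178.7, 36.2, 0, 0, -27, 1], [406, -178.7, 36.2, 0, 0, -27, 1], [406, -178.7, 36.2, 0, 0, -27, 1], [406, -178.7, 36.2, 0, 0, -27, 1], [406, -178.7, 36.2, 0, 0, -27, 1], [406, -178.7, 36.2, 0, 0, -27, 1], [406, -178.7, 36.2, 0, 0, -27, 1], [406, -178.7, 36.2, 0, 0, -27, 1], [406, -178.7, 36.2, 0, 0, -27, 1], [406, -178.7, 36.2, 0, 0, -27, 1], [406, -178.7, 36.2, 0, 0, -27, 1]])

```text
time: 6.52
tcp_pos: [0.5131, 0.1351, 0.2326]
ee_rot: [2.001, 2.422, 0.0]
contact_force: [-0.0, 0.7, 0.3]
opening: 0.0929
```

Run:
```python
from h import *
s=bot.observe();p=bot.capture("wrist");save(p,"wbox");W=cloud(p,s);np.savez("pics/wbox.npz",W=W,im=p["image"])
print(s["time"],s["tcp_pos"],s["ee_rot"])
z=W[...,2];im=p["image"].astype(int)
m=(z>.070)&(z<.082)&(abs(W[...,0]-.516)<.07)&(abs(W[...,1]-.125)<.11)
k=cv2.connectedComponentsWithStats(m.astype(np.uint8));print(k[2][1:])
m=k[1]==(1+k[2][1:,4].argmax())
q=W[m]*1000;print(np.median(q[:,2]),cv2.minAreaRect(q[:,:2].astype(np.float32)))
g=np.where(m);print(g[0].min(),g[0].max(),g[1].min(),g[1].max())
```

```text
6.525 [0.51311341 0.13514764 0.23258716] [2.00085166e+00 2.42158939e+00 5.11793963e-05]
[[ 222  112   60  138 1554]]
74.54121874148423 ((516.0599365234375, 126.91622161865234), (60.22257614135742, 149.49429321289062), 11.069700241088867)
112 249 222 281
```

View pics/wbox.png

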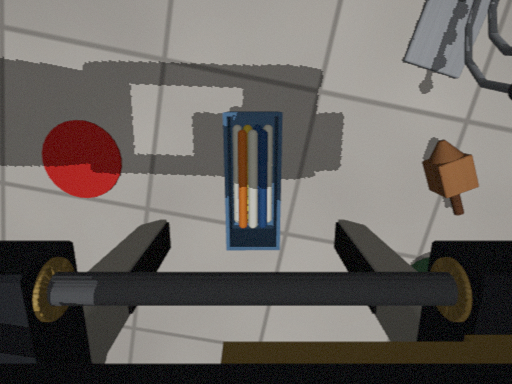

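Box rim at cols 222–281, rows 112–249. The arm may still have been settling, so I'll measure again.

Run:
```python
from h import *
for i in range(2):
    s=bot.observe();p=bot.capture("wrist");W=cloud(p,s)
    print(s["time"],s["tcp_pos"],s["ee_rot"],abs(s["joint_vel"]).max())
    z=W[...,2]
    m=(z>.070)&(z<.082)&(abs(W[...,0]-.516)<.07)&(abs(W[...,1]-.125)<.11)
    q=W[m]*1000;r=cv2.minAreaRect(q[:,:2].astype(np.float32));print(np.median(q[:,2]),r)
    print(rel([r[0][0]/1000,r[0][1]/1000,.04],r[2]))
```

```text
6.575 [0.51307717 0.13526523 0.23255847] [2.00077402e+00 2.42177556e+00 4.96035871e-05] 0.004469898356996469
74.54763887871174 ((516.1239624023438, 126.58528900146484), (60.108177185058594, 150.42564392089844), 11.055526733398438)
(array([ -9.3,   1.3, 192.5]), array([ 0.01,  0.01, -0.17]))
6.625 [0.51303211 0.13545444 0.23252978] [2.00058581e+00 2.42203732e+00 7.95252272e-05] 0.006177253793377818
74.50195554936248 ((516.1140747070312, 126.51243591308594), (60.136924743652344, 150.5909881591797), 11.106953620910645)
(array([ -9.5,   1.4, 192.5]), array([ 0.  ,  0.  , -0.21]))
```

drive_tool(steps=[[-9, 1.4, 40, 0, 0, -0.2, 1], [-9, 1.4, 80, 0, 0, -0.2, 1], [-9, 1.4, 120, 0, 0, -0.2, 1], [-9, 1.4, 120, 0, 0, -0.2, 1], [-9, 1.4, 120, 0, 0, -0.2, 1], [-9, 1.4, 120, 0, 0, -0.2, 1], [-9, 1.4, 120, 0, 0, -0.2, 1], [-9, 1.4, 120, 0, 0, -0.2, 1]])

```text
time: 7.68
tcp_pos: [0.5163, 0.1281, 0.1133]
ee_rot: [1.994, 2.427, 0.002]
contact_force: [-0.0, -0.3, 0.8]
opening: 0.0931
```

Run:
```python
from h import *
s=bot.observe();print(s["tcp_pos"],s["contact_force"]);print(rel([.5161,.1265,.033],11.08))
```

```text
[0.51629801 0.1280688  0.11329158] [-0.01272207 -0.27538958  0.79294226]
(array([-1.5, -0.6, 80.3]), array([0.08, 0.  , 0.11]))
```

drive_tool(steps=[[-1.5, -0.5, 20, 0, 0, 0, 1], [-1.5, -0.5, 40, 0, 0, 0, 1], [-1.5, -0.5, 60, 0, 0, 0, 1], [-1.5, -0.5, 80, 0, 0, 0, 1], [-1.5, -0.5, 80, 0, 0, 0, 1], [-1.5, -0.5, 80, 0, 0, 0, 1], [-1.5, -0.5, 80, 0, 0, 0, 1], [-1.5, -0.5, 80, 0, 0, 0, 1]])

```text
time: 8.68
tcp_pos: [0.5163, 0.1265, 0.0334]
ee_rot: [1.994, 2.427, 0.002]
contact_force: [-0.2, 0.4, -0.3]
opening: 0.0929
```

Run:
```python
from h import *
s=bot.observe();print(s["tcp_pos"],s["contact_force"]);print(rel([.5161,.1265,.033],11.08))
```

```text
[0.51628032 0.12649997 0.0333622 ] [-0.1917618   0.36233891 -0.31619155]
(array([ 0. , -0.2,  0.4]), array([0.09, 0.  , 0.11]))
```

drive_tool(steps=[[0, 0, 0, 0, 0, 0, 0.8], [0, 0, 0, 0, 0, 0, 0.72], [0, 0, 0, 0, 0, 0, 0.68], [0, 0, 0, 0, 0, 0, 0.66], [0, 0, 0, 0, 0, 0, 0.64], [0, 0, 0, 0, 0, 0, 0.6], [0, 0, 0, 0, 0, 0, 0.5], [0, 0, 0, 0, 0, 0, 0.3], [0, 0, 0, 0, 0, 0, 0], [0, 0, 0, 0, 0, 0, 0], [0, 0, 0, 0, 0, 0, 0], [0, 0, 0, 0, 0, 0, 0]], force=11)

```text
time: 10.18
tcp_pos: [0.5154, 0.1263, 0.0324]
ee_rot: [-1.994, -2.427, 0.001]
contact_force: [-3.7, -1.3, 3.2]
opening: 0.0602
```

drive_tool(steps=[[0, 0, -2, 0, 0, 0, 0], [0, 0, -5, 0, 0, 0, 0], [0, 0, -10, 0, 0, 0, 0], [0, 0, -20, 0, 0, 0, 0], [0, 0, -30, 0, 0, 0, 0], [0, 0, -30, 0, 0, 0, 0], [0, 0, -30, 0, 0, 0, 0], [0, 0, -30, 0, 0, 0, 0]])

```text
time: 11.18
tcp_pos: [0.5152, 0.1264, 0.062]
ee_rot: [-1.994, -2.427, 0.001]
contact_force: [0.3, -0.1, -4.2]
opening: 0.0603
```

Run:
```python
from h import *
s=bot.observe();p=bot.capture("wrist");save(p,"wlift");W=cloud(p,s)
print(s["tcp_pos"],R.from_rotvec(s["ee_rot"]).as_matrix().round(4),s["contact_force"],s["torque"],s["opening"])
z=W[...,2];b=p["image"].astype(int)
m=(abs(W[...,0]-.516)<.1)&(abs(W[...,1]-.125)<.12)&(z>.085)&(z<.125)
k=cv2.connectedComponentsWithStats(m.astype(np.uint8));print(k[2][1:])
m=k[1]==(1+k[2][1:,4].argmax());q=W[m]*1000
print(cv2.minAreaRect(q[:,:2].astype(np.float32)))
A=np.c_[q[:,:2]-q[:,:2].mean(0),np.ones(len(q))];print(np.linalg.lstsq(A,q[:,2],rcond=None)[0])
```

```text
[0.51520828 0.12636105 0.06198441] [[-1.941e-01  9.810e-01 -8.000e-04]
 [ 9.810e-01  1.941e-01 -1.000e-04]
 [ 1.000e-04 -8.000e-04 -1.000e+00]] [ 0.26955182 -0.06916226 -4.21778321] [-0.05591682  0.06605593  0.01545102] 0.06033501270487389
[[  137    94   230   178 10552]
 [  168   306     9    15    80]
 [  185   306    18    35   570]
 [  300   306    19    35   577]
 [  327   306    10    18    85]
 [  168   323     1     1     1]]
((510.1473388671875, 159.6447296142578), (92.57530975341797, 83.72772216796875), 10.455562591552734)
[ 1.69664943e-03 -1.35791292e-02  1.01981916e+02]
```

View pics/wlift.png

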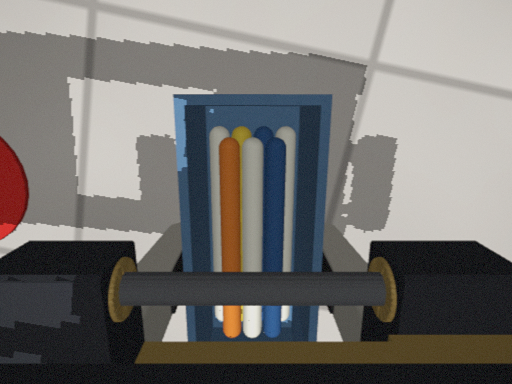

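The box is held: rim from (175,94) to (330,94), sides vertical, about 4.2 N of weight. I'll check tilt and the far-end position.

```bash
cat > rim.py <<'E'
from h import *
def rim(n=None):
    s=bot.observe();p=bot.capture("wrist")
    if n: save(p,n)
    W=cloud(p,s);R0=R.from_rotvec(s["ee_rot"]).as_matrix()
    T=(W-s["tcp_pos"])@R0*1000   # tool frame
    m=(abs(T[...,1])<34)&(T[...,2]<-35)&(T[...,2]>-55)&(T[...,0]>10)&(T[...,0]<90)
    q=T[m]
    A=np.c_[q[:,0],q[:,1],np.ones(len(q))];c=np.linalg.lstsq(A,q[:,2],rcond=None)[0]
    r=abs(q[:,2]-A@c)<2;c=np.linalg.lstsq(A[r],q[r,2],rcond=None)[0];q=q[r]
    print("t",s["time"],"tcp",s["tcp_pos"].round(4),"rim plane (tool) slope x,y, z0",c.round(4),"x far end",np.percentile(q[:,0],[99,99.9]).round(1),"y",np.percentile(q[:,1],[.5,99.5]).round(1),len(q),"F",s["contact_force"].round(2))
    # side edges yaw
    for sg in(-1,1):
        e=q[(q[:,1]*sg>20)&(q[:,0]<65)];xs=np.arange(15,65,3);b=[(x+1.5,(e[(e[:,0]>=x)&(e[:,0]<x+3),1]*sg).max()*sg) for x in xs if ((e[:,0]>=x)&(e[:,0]<x+3)).any()]
        b=np.array(b);print(" side",sg,np.degrees(np.arctan(np.polyfit(b[:,0],b[:,1],1)[0])).round(2))
E
python3 -c "from rim import *;rim()"
```

```text
t 11.225 tcp [0.5152 0.1263 0.062 ] rim plane (tool) slope x,y, z0 [-3.90000e-03 -1.00000e-04 -4.19364e+01] x far end [75.1 75.2] y [-28.9  31.2] 5045 F [-0.25  0.29 -4.19]
 side -1 0.16
 side 1 0.13
```

```bash
python3 -c "
from h import *
print(rel([.5692,-.3145,.2],-17.2))"
```

```text
(array([-442.9,  -32.7, -138. ]), array([-5.000e-02,  1.000e-02,  2.839e+01]))
```

drive_tool(steps=[[0, 0, -30, 0, 0, 0, 0], [0, 0, -70, 0, 0, 0, 0], [-10, -1, -110, 0, 0, 1, 0], [-40, -3, -135, 0, 0, 3, 0], [-80, -6, -138, 0, 0, 5, 0], [-120, -9, -138, 0, 0, 8, 0], [-160, -12, -138, 0, 0, 11, 0], [-200, -15, -138, 0, 0, 14, 0], [-240, -18, -138, 0, 0, 16, 0], [-280, -21, -138, 0, 0, 18, 0], [-320, -24, -138, 0, 0, 20, 0], [-360, -27, -138, 0, 0, 23, 0], [-395, -29, -138, 0, 0, 25.5, 0], [-420, -31, -138, 0, 0, 27, 0], [-435, -32, -138, 0, 0, 28, 0], [-442.9, -32.7, -138, 0, 0, 28.4, 0], [-442.9, -32.7, -138, 0, 0, 28.4, 0], [-442.9, -32.7, -138, 0, 0, 28.4, 0], [-442.9, -32.7, -138, 0, 0, 28.4, 0], [-442.9, -32.7, -138, 0, 0, 28.4, 0]])

```text
time: 13.78
tcp_pos: [0.5696, -0.314, 0.2006]
ee_rot: [2.528, 1.865, 0.0]
contact_force: [-0.3, -0.1, -3.0]
opening: 0.0597
```

Run:
```python
from rim import *
rim("whover");print(rel([.5692,-.3145,.155],-17.2))
p=bot.capture("scene");save(p,"shover")
```

```text
t 13.775 tcp [ 0.5696 -0.314   0.2006] rim plane (tool) slope x,y, z0 [-2.4000e-03 -0.0000e+00 -4.2075e+01] x far end [75.7 75.7] y [-29.5  30.8] 5080 F [-0.34 -0.08 -2.95]
 side -1 0.14
 side 1 0.15
(array([-0.5, -0.2, 45.6]), array([ 0.01, -0.  ,  0.02]))
```

View pics/shover.png

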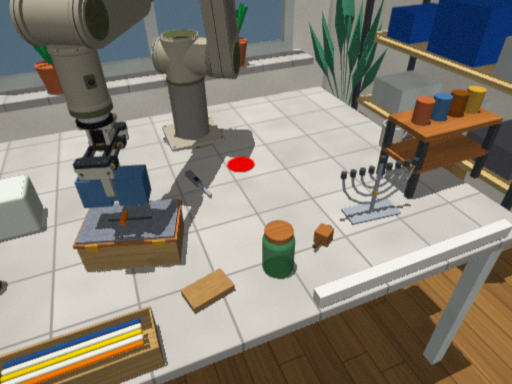

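Box seen square above the lid, key still visible under it at (124,217). Descending.

drive_tool(steps=[[-0.8, -0.2, 12, 0, 0, 0, 0], [-0.8, -0.2, 24, 0, 0, 0, 0], [-0.8, -0.2, 35, 0, 0, 0, 0], [-0.8, -0.2, 43, 0, 0, 0, 0], [-0.8, -0.2, 48, 0, 0, 0, 0], [-0.8, -0.2, 50, 0, 0, 0, 0], [-0.8, -0.2, 50, 0, 0, 0, 0], [-0.8, -0.2, 50, 0, 0, 0, 0], [-0.8, -0.2, 50, 0, 0, 0, 0]])

```text
time: 15.0
tcp_pos: [0.5692, -0.3153, 0.1509]
ee_rot: [2.528, 1.864, 0.0]
contact_force: [-0.3, -0.1, -3.5]
opening: 0.0596
```

Run:
```python
from rim import *
rim();print(rel([.5694,-.3148,.145],-17.2))
```

```text
t 15.0 tcp [ 0.5692 -0.3153  0.1509] rim plane (tool) slope x,y, z0 [-2.40000e-03 -8.00000e-04 -4.20951e+01] x far end [75.6 75.7] y [-31.5  30.9] 5119 F [-0.34 -0.12 -3.48]
 side -1 0.27
 side 1 0.25
(array([0.5, 0.1, 5.8]), array([ 0.03,  0.01, -0.01]))
```

drive_tool(steps=[[0, 0, 2, 0, 0, 0, 0], [0, 0, 4, 0, 0, 0, 0], [0, 0, 5, 0, 0, 0, 0], [0, 0, 6, 0, 0, 0, 0], [0, 0, 6.5, 0, 0, 0, 0], [0, 0, 7, 0, 0, 0, 0], [0, 0, 7.5, 0, 0, 0, 0], [0, 0, 8, 0, 0, 0, 0], [0, 0, 8.5, 0, 0, 0, 0], [0, 0, 8.5, 0, 0, 0, 0]])

```text
time: 16.3
tcp_pos: [0.569, -0.3151, 0.1418]
ee_rot: [-2.529, -1.864, 0.0]
contact_force: [-0.4, -0.3, -3.2]
opening: 0.06
```

No contact, nominally 3 mm below the key top. Continuing slowly.

drive_tool(steps=[[0, 0, 0.5, 0, 0, 0, 0], [0, 0, 1, 0, 0, 0, 0], [0, 0, 1.5, 0, 0, 0, 0], [0, 0, 2, 0, 0, 0, 0], [0, 0, 2.5, 0, 0, 0, 0], [0, 0, 3, 0, 0, 0, 0], [0, 0, 4, 0, 0, 0, 0], [0, 0, 5, 0, 0, 0, 0], [0, 0, 6, 0, 0, 0, 0], [0, 0, 6.5, 0, 0, 0, 0], [0, 0, 7, 0, 0, 0, 0], [0, 0, 7, 0, 0, 0, 0]])

```text
time: 17.8
tcp_pos: [0.569, -0.3151, 0.1349]
ee_rot: [-2.529, -1.864, 0.0]
contact_force: [0.1, 0.6, -4.4]
opening: 0.0598
```

```bash
python3 -c "
from rim import *
rim()"
```

```text
t 17.8 tcp [ 0.569  -0.3151  0.1349] rim plane (tool) slope x,y, z0 [-4.2000e-03 -9.0000e-04 -4.1985e+01] x far end [75.7 75.7] y [-31.5  30.9] 5093 F [ 0.08  0.62 -4.41]
 side -1 0.08
 side 1 0.0
```

drive_tool(steps=[[0, 0, 0.5, 0, 0, 0, 0], [0, 0, 1, 0, 0, 0, 0], [0, 0, 1.5, 0, 0, 0, 0], [0, 0, 2, 0, 0, 0, 0], [0, 0, 2.5, 0, 0, 0, 0], [0, 0, 3, 0, 0, 0, 0], [0, 0, 3, 0, 0, 0, 0]])

```text
time: 18.73
tcp_pos: [0.5691, -0.3151, 0.1321]
ee_rot: [2.529, 1.864, 0.0]
contact_force: [-0.3, 0.4, -2.8]
opening: 0.0598
```

drive_tool(steps=[[0, 0, 0.3, 0, 0, 0, 0], [0, 0, 0.6, 0, 0, 0, 0], [0, 0, 0.9, 0, 0, 0, 0], [0, 0, 1.2, 0, 0, 0, 0], [0, 0, 1.5, 0, 0, 0, 0], [0, 0, 1.5, 0, 0, 0, 0]])

```text
time: 19.48
tcp_pos: [0.5691, -0.3151, 0.1307]
ee_rot: [2.529, 1.864, 0.0]
contact_force: [-2.6, 1.7, 1.3]
opening: 0.0603
```

```bash
python3 -c "
from rim import *
rim()"
```

```text
t 19.475 tcp [ 0.5691 -0.3151  0.1307] rim plane (tool) slope x,y, z0 [-1.70000e-03  6.00000e-04 -4.20759e+01] x far end [75.7 75.7] y [-31.3  30.9] 5076 F [-2.58  1.74  1.32]
 side -1 -0.1
 side 1 0.13
```

The pad now carries the box (about 5 N), low and flat. Releasing.

drive_tool(steps=[[0, 0, 0, 0, 0, 0, 0.65], [0, 0, 0, 0, 0, 0, 0.68], [0, 0, 0, 0, 0, 0, 0.72], [0, 0, 0, 0, 0, 0, 0.8], [0, 0, 0, 0, 0, 0, 0.85], [0, 0, 0, 0, 0, 0, 0.85], [0, 0, 0, 0, 0, 0, 0.85]])

```text
time: 20.4
tcp_pos: [0.569, -0.3151, 0.1304]
ee_rot: [2.529, 1.864, 0.0]
contact_force: [0.5, -0.6, 0.4]
opening: 0.0792
```

```bash
python3 -c "
from rim import *
rim('wrel');print(bot.observe()['opening'])"
```

```text
t 20.4 tcp [ 0.569  -0.3151  0.1304] rim plane (tool) slope x,y, z0 [-5.60000e-03 -0.00000e+00 -4.23525e+01] x far end [75.6 75.7] y [-29.2  30.8] 5053 F [ 0.52 -0.6   0.4 ]
 side -1 0.32
 side 1 0.2
0.07872383173560597
```

View pics/wrel.png

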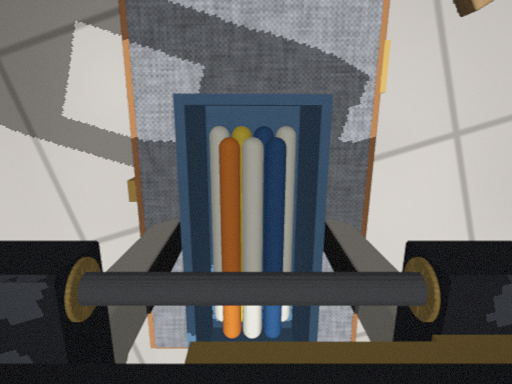

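The fingers are clear of the box on both sides, and the box is flat on the pad with its rim at cols 175–330. Retreating straight up, then checking.

drive_tool(steps=[[0, 0, -5, 0, 0, 0, 0.9], [0, 0, -20, 0, 0, 0, 0.9], [0, 0, -50, 0, 0, 0, 0.9], [0, 0, -90, 0, 0, 0, 0.9], [10, 0, -140, 0, 0, 0, 0.9], [13, 0, -160, 0, 0, 0, 0.9], [13, 0, -160, 0, 0, 0, 0.9], [13, 0, -160, 0, 0, 0, 0.9], [13, 0, -160, 0, 0, 0, 0.9]])

```text
time: 21.58
tcp_pos: [0.572, -0.3024, 0.2877]
ee_rot: [-2.526, -1.862, 0.002]
contact_force: [-0.3, 0.3, -1.0]
opening: 0.0835
```

Run:
```python
from h import *
s=bot.observe();p=bot.capture("wrist");save(p,"wfinal");W=cloud(p,s);z=W[...,2]
print(s["time"],s["tcp_pos"],s["contact_force"])
m=(z>.165)&(z<.182)&(abs(W[...,0]-.57)<.07)&(abs(W[...,1]+.315)<.11)
k=cv2.connectedComponentsWithStats(m.astype(np.uint8));m=k[1]==(1+k[2][1:,4].argmax())
q=W[m]*1000;r=cv2.minAreaRect(q[:,:2].astype(np.float32));print(r,np.median(q[:,2]))
A=np.c_[q[:,:2]-q[:,:2].mean(0),np.ones(len(q))];print("plane",np.linalg.lstsq(A,q[:,2],rcond=None)[0])
p=bot.capture("scene");save(p,"sfinal")
```

```text
21.575 [ 0.57198868 -0.30240233  0.28771274] [-0.25851404  0.33389516 -1.006946  ]
((569.9046020507812, -313.7705993652344), (148.8923797607422, 60.11520004272461), 72.73568725585938) 172.97390428904234
plane [-1.68424028e-04  7.28478597e-03  1.72284229e+02]
```

View pics/wfinal.png

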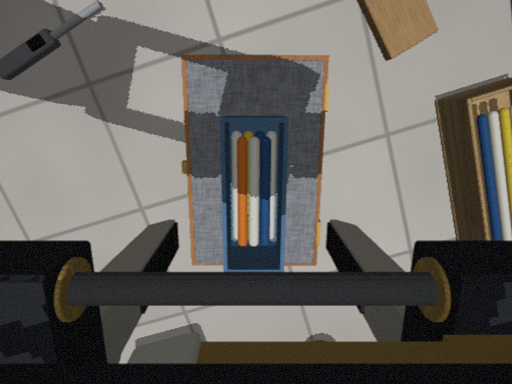

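View pics/sfinal.png

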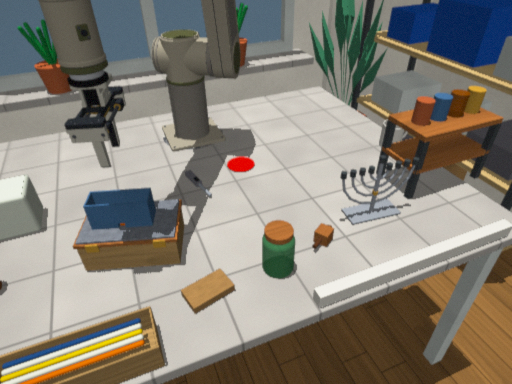

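The rim is at 173 mm, so the box centre is about 36 mm above the pad. It is level and aligned with the lid. The lid and the bystanders in the final view look unmoved.

```bash
python3 -c "
from station import bot
print(bot.hand_in())"
```

```text
the job is handed in; nothing more can be done
None
```

I placed the candle box on the chest's pad with its groove over the orange key, let go, and handed the job in at about 22 s. The hand-in gives no verdict, so what follows rests on my own measurements.

**How it went:** I found the key with the wrist camera, about 14 mm toward -y from the lid centre. I measured the box in the same view so camera bias would cancel. I gripped the box across its width at 11 N and moved it over the key. I lowered it in steps of 0.3 to 2 mm and felt nothing on the way past the key's top. I released once the pad was carrying roughly 5 N, then backed straight up with the fingers clear.

| Final check | Measured | Required |
|---|---|---|
| Box centre above pad | about 36 mm | 33 to 40.5 mm |
| Tilt | about 0.007 rad | under 0.04 rad |
| Alignment with lid | within about 0.1° (box -17.3°, lid -17.4°) | within 0.2 rad (11.5°) |
| Off the slot, across the lid | about 0 mm | within 18 mm |
| From lid centre, along the lid | about 13 mm | within 42 mm |

- **Key position:** my last view put the box centre about 1 mm from the measured key position, which is within camera accuracy.
- **Contact force:** the wrist force reading between moves never passed about 5 N. I read it only at the end of each move, so a shorter peak would not have shown.
- **Bystanders:** in the last scene picture they looked unmoved, and I did not measure them again.
- **Disagreement:** the top camera put the box about 2 mm off the wrist camera's position along y before the grasp, and I used the wrist camera for both the box and the key.

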